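Sweep the counted connector housings into the tray's trough and shut its cover

TASK

The three white connector housings on the parts-counting tray have been counted: with closed fingers, sweep them across the deck and over its edge into the trough along the tray's right-hand side, then push the trough's hinged cover over until it is fully shut on top of them. Sweep only, without picking any of them up, and leave the two stray bolts standing on the deck and the side cutters beside the tray where they are.

Things in the scene. Friction and masses are not known exactly. Their poses are not given: they have to be found in the camera images.
- tray: grey parts-counting tray, heavy, does not move; 220 mm along its x (-110 to +110), 190 mm along its y (-90 to +100), origin at its foot on the bench. Rims 6 mm thick, top 44 mm above the bench (8 mm above the deck), stand round the deck on three sides and at the trough's two ends; the only gap is a 40 mm pouring spout in the far (+x) rim at its +y end
- deck (a point): middle of the deck's top, 36 mm above the bench, axes as the tray's. The level deck, lined in dark rubber, spans y = -62 to +62 mm and x = -104 to +104 mm from here; at y = -62 mm it ends in a plain edge without rim, above the trough. Housings and bolts start in any order 38 mm apart along x (near -76, -38, 0, 38, 76 mm), each at y = -32 to +3 mm from here
- trough (a point): centre of the floor of the trough along the tray's -y side (right, seen from the robot), 8 mm above the bench, 28 mm below the deck; axes as the tray's. The trough is 54 mm wide along y, 208 mm long along x; its outer wall, 6 mm thick, is 36 mm high
- cover (a joint): angle (rad) of the trough's cover: 0 shut (level over the trough, its edge lapping 7 mm over the deck), growing as it swings up and outward, 2.3 at its stop. It starts at 1.85 to 2.25, leaning outward beyond the tray's -y side, and stays at any angle by hinge friction (0.035 N m, 1 to 2 N at the sheet), so it must be pushed from its outer side all the way down
- cover_hinge (a point): middle of the cover's hinge line, which runs along the tray's x, at y = -90 mm of the tray, 38.5 mm above the bench; it does not move
- cover_edge (a point): middle of the cover's free edge, 67 mm from the hinge line. The cover is a plain 3 mm aluminium sheet 204 mm long; when shut its top is 40.5 mm above the bench
- clip_0: a loose white plastic connector housing lying on the deck, 15 x 24 x 13 mm. Origin: centre of its underside, z up as it lies; it may tumble as it drops into the trough
- clip_1: a loose white plastic connector housing lying on the deck, 12 x 26 x 8 mm. Origin: centre of its underside, z up as it lies; it may tumble as it drops into the trough
- clip_3: a loose white plastic connector housing lying on the deck, 14 x 21 x 10 mm. Origin: centre of its underside, z up as it lies; it may tumble as it drops into the trough
- bolt_1: a steel hexagon bolt standing on its head on the deck, head 17 x 15 mm, 34 mm tall, origin at the centre of the head's underside; it is easily knocked over and must stay standing where it is
- bolt_2: a steel hexagon bolt standing on its head on the deck, head 17 x 15 mm, 34 mm tall, origin at the centre of the head's underside; it is easily knocked over and must stay standing where it is
- side_cutters: side cutters with blue handles lying on the bench beside the tray's +y side, 162 x 40 x 12 mm, origin under the middle, long axis their y; to be left alone

How it is judged:
On the way, in this order (a step that is already met when the one before it is completed fails the run):
1. all three housings have been swept into the trough, its cover still standing open (x of clip_0 in the frame of tray between -0.106 and 0.106 m and y of clip_0 in the frame of tray between -0.086 and -0.028 m and z of clip_0 in the frame of tray between 0.003 and 0.034 m and x of clip_1 in the frame of tray between -0.106 and 0.106 m and y of clip_1 in the frame of tray between -0.086 and -0.028 m and z of clip_1 in the frame of tray between 0.003 and 0.034 m and x of clip_3 in the frame of tray between -0.106 and 0.106 m and y of clip_3 in the frame of tray between -0.086 and -0.028 m and z of clip_3 in the frame of tray between 0.003 and 0.034 m and value of joint cover above 1 rad), for 0.2 s.
2. the cover is shut over the trough (value of joint cover below 0.06 rad), for 0.2 s.
At the end, for the whole second after the job is handed in: All three housings lie at rest inside the trough, below the deck's level; the cover is shut (within 0.06 rad, about 4 mm at its edge); both bolts stand upright on the deck within 15 mm of where they stood, and the side cutters lie within 30 mm of where they lay (x of clip_0 in the frame of tray between -0.106 and 0.106 m and y of clip_0 in the frame of tray between -0.086 and -0.028 m and z of clip_0 in the frame of tray between 0.003 and 0.034 m and x of clip_1 in the frame of tray between -0.106 and 0.106 m and y of clip_1 in the frame of tray between -0.086 and -0.028 m and z of clip_1 in the frame of tray between 0.003 and 0.034 m and x of clip_3 in the frame of tray between -0.106 and 0.106 m and y of clip_3 in the frame of tray between -0.086 and -0.028 m and z of clip_3 in the frame of tray between 0.003 and 0.034 m and value of joint cover below 0.06 rad and linear speed of each of clip_0, clip_1, clip_3 below 0.02 m/s and distance of each of bolt_1, bolt_2 from where it was at the start of the episode below 0.015 m and angle between each of bolt_1, bolt_2's own z axis and vertical below 0.2 rad and distance of side_cutters from where it was at the start of the episode below 0.03 m); the robot touches nothing.
It fails at once if a housing is lifted (its underside more than 22 mm above the deck) (height (world z) of any of clip_0, clip_1, clip_3 above 0.058 m).
It fails at once if a housing falls from the tray onto the bench (height (world z) of any of clip_0, clip_1, clip_3 below 0.003 m).
It fails at once if a bolt is knocked over or pushed more than 15 mm (distance of any of bolt_1, bolt_2 from where it was at the start of the episode above 0.015 m or angle between any of bolt_1, bolt_2's own z axis and vertical above 0.5 rad).
It fails at once if the side cutters are shifted more than 30 mm (distance of side_cutters from where it was at the start of the episode above 0.03 m).
It also fails if it takes over 51 s, if anything falls off the work surface, if the arm or the gripper's body presses on something with over 40 N, if the wrist force passes 120 N, or if a joint passes its speed limit or range.

ROBOT

A 6-joint arm with a two-finger parallel gripper is mounted at the origin on a cart in front of the work surface, level with it; the furniture and walls round the work are solid. World frame = base frame: x ahead of the robot, y to its left, z up, the work surface at z = 0. Lengths are in m, angles in rad, forces in N, time in s.
With the tool pointing down it reaches from about 0.35 to 1 m from the base axis. Payload 7.1 kg.
Tool frame: the origin (TCP) lies on the centre line of the jaws, within the pads' length; the fingertips stand 11 mm ahead of it and the grasp point (between the pads) lies 8 mm behind it; z points along the fingers, y is the direction in which the jaws open and shut (so a half turn about z gives the same grasp; the last joint's range is limited). The gripper opens to 85 mm and grips with 20 to 120 N. Pads are 22 mm wide; open, the fingers measure 114 mm over their backs; the gripper's body (76 mm by 85 mm) begins 54 mm behind the grasp point. The pads swing forward as they close: fully open they stand 13 mm farther back than shut.
Start: joints at [-1.142, 0.423, 1.63, -0, 1.089, -0.019], TCP at [0.271, -0.563, 0.213] pointing down, gripper open.
Joint ranges: [-3, 3], [-0.9, 2.11], [0.09, 2.58], [-1.31, 4.45], [0.11, 2.69], [-2.54, 2.54]. Speed limits (rad/s): [2.39, 2.39, 3.01, 3.14, 3.14, 3.14].

INTERFACE

Orientations are given as a unit quaternion [x, y, z, w].
In Python, from rig import manip, vision, ticket, read_time, read_q, read_dq, read_tau, read_tool_pos, read_orientation, read_wrist_force, read_wrist_torque, read_opening gives the robot as it stands. Calls block until the motion is done:
- manip.move_to(position, orientation): joint-space move of the TCP to a pose.
- manip.move_linear(position, rotation=None, rate=0.15): straight line of the TCP; rotation=None keeps the orientation; rate is the mean speed in m/s.
- manip.move_j(angles): joint-space move.
- manip.move_gripper(opening, f_grip=None): finger opening in m; f_grip is the grip in N (None keeps the last); returns when the fingers have stopped.
- manip.hold(seconds).
- manip.solve_ik(position, orientation): joint angles nearest the present ones, or None.
- vision.capture(name): name is "side" or "top" or "wrist"; returns a dict with "pixels" (420x560x3 uint8, blue, green, red), "mtx" (3x3 intrinsics, pixels), "dist" ([k1, k2, p1, p2, k3] as OpenCV has them; the pictures are not rectified), "position" and "orientation" of the camera in the world. Camera axes: x right, y up, looking along -z (the intrinsics and any distortion apply to the point x, -y, -z); pixel columns grow to the right and rows downward; lengths in m; the calibration is good to about 2 mm. A picture is of the moment at which its call begins. There is no depth.
A pose or a line that the arm cannot do raises manip.Unreachable and nothing moves.
- ticket.sign_off(): hands the job in, once; it reports no verdict.
Readings, each from a call of its own:
- read_time(): time.
- read_q(): joint angles.
- read_dq(): joint speeds.
- read_tau(): joint torques, N m.
- read_tool_pos(): TCP position.
- read_orientation(): TCP orientation.
- read_wrist_force(): force on the tool from outside, world axes, zero at the start.
- read_wrist_torque(): the same for the moment, N m.
- read_opening(): finger opening in m.
Only numpy, scipy, OpenCV 4.12 (cv2) and the standard library are available. Lean on these libraries where they do the work, as an engineer would, in place of code of your own. Each camera call takes 0.05 s, during which the arm holds its last target.

## Working session

There is one attempt and no reset: what is moved stays moved. The work goes in short steps, each a Python script; the robot and the scene stay as the last script left them, time stands still between calls to the robot, and variables do not carry over. Pictures are saved under pics/ and viewed, and the job is handed in when it is done.

```bash
ls; mkdir -p pics; python3 - <<'E'
from rig import *
import cv2, pickle
d={}
for n in ["side","top","wrist"]:
    c=vision.capture(n); d[n]=c; cv2.imwrite(f"pics/{n}0.png",c["pixels"]); print(n,c["mtx"],c["dist"],c["position"],c["orientation"])
pickle.dump(d,open("cap0.pkl","wb"))
print(read_time(),read_tool_pos(),read_orientation(),read_opening())
E
```

```text
pics
side [[517.98792675   0.         279.65813345]
 [  0.         517.98792675 209.60659006]
 [  0.           0.           1.        ]] [-0.13265445  0.          0.          0.          0.        ] [ 0.70130909 -0.75400604  0.66604328] [0.37044453 0.03840169 0.07247665 0.92522608]
top [[525.72072935   0.         288.20099679]
 [  0.         525.72072935 212.66635487]
 [  0.           0.           1.        ]] [-0.14541754  0.          0.          0.          0.        ] [ 0.44407843 -0.16163038  0.90283249] [ 0.0515046  -0.04895716 -0.69804263  0.71252155]
wrist [[302.15001609   0.         279.64311319]
 [  0.         302.15001609 213.77353123]
 [  0.           0.           1.        ]] [-0.00719057  0.          0.          0.          0.        ] [ 0.33385066 -0.53259604  0.37350262] [-0.1186261   0.075388   -0.52696857  0.83818174]
0.15 [ 0.27045078 -0.56294997  0.21232687] [ 9.75034733e-01  2.22051574e-01 -1.31786619e-04 -5.91721346e-04] 0.08558796765173637
```

View pics/top0.png

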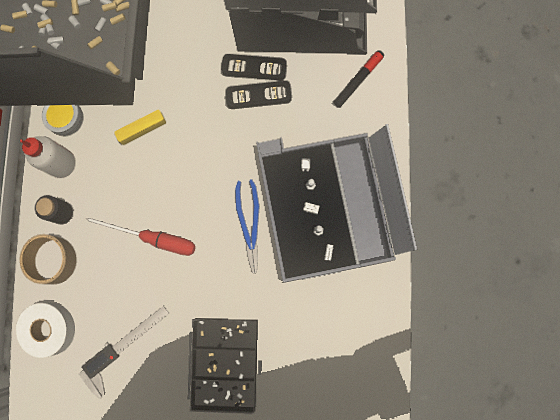

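View pics/side0.png

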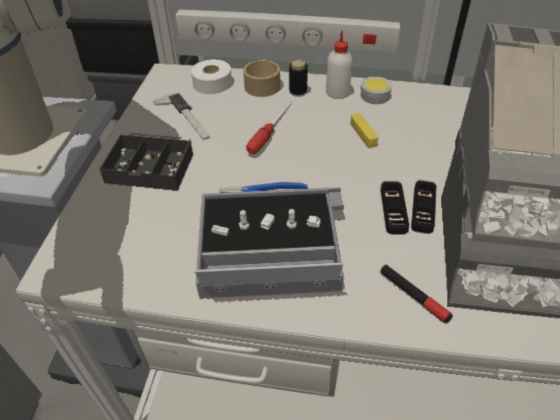

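View pics/wrist0.png

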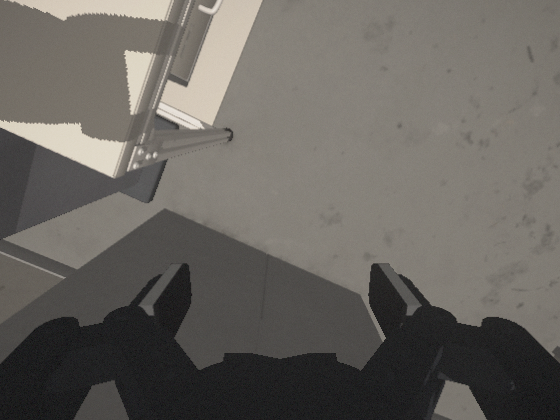

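The top view shows the tray around (330,205). The housings are at about (306,164), (311,208) and (329,252), with the bolts between them at about (311,184) and (319,230). The open cover is at the right, around (392,190), and the cutters are at (247,225). Next I'll measure these positions.

```bash
cat > h.py <<'E'
import numpy as np, cv2
from scipy.spatial.transform import Rotation as R
def ray(c,uv):
    p=cv2.undistortPoints(np.array([[uv]],float),c["mtx"],np.array(c["dist"]))[0,0]
    d=R.from_quat(c["orientation"]).apply([p[0],-p[1],-1.0]); return np.array(c["position"]),d
def onplane(c,uv,z):
    o,d=ray(c,uv); return o+d*(z-o[2])/d[2]
def proj(c,P):
    q=R.from_quat(c["orientation"]).inv().apply(np.atleast_2d(P)-np.array(c["position"])); q=q*[1,-1,-1]
    return cv2.projectPoints(q,np.zeros(3),np.zeros(3),c["mtx"],np.array(c["dist"]))[0][:,0]
E
python3 - <<'E'
import pickle,cv2
d=pickle.load(open("cap0.pkl","rb"))
t=d["top"]["pixels"][120:290,225:425]; cv2.imwrite("pics/topz.png",cv2.resize(t,None,fx=3.5,fy=3.5,interpolation=cv2.INTER_CUBIC))
t=d["side"]["pixels"][175:300,190:350]; cv2.imwrite("pics/sidez.png",cv2.resize(t,None,fx=4.5,fy=4.5,interpolation=cv2.INTER_CUBIC))
E
```

```text
(no output)
```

View pics/topz.png

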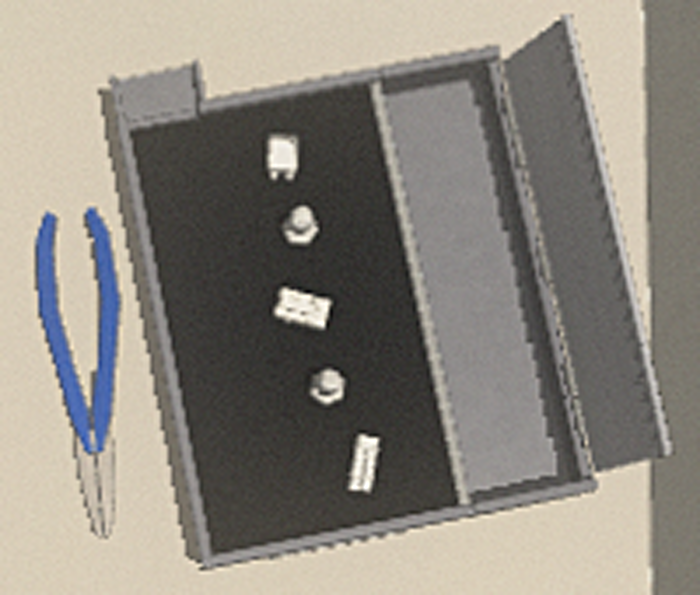

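View pics/sidez.png

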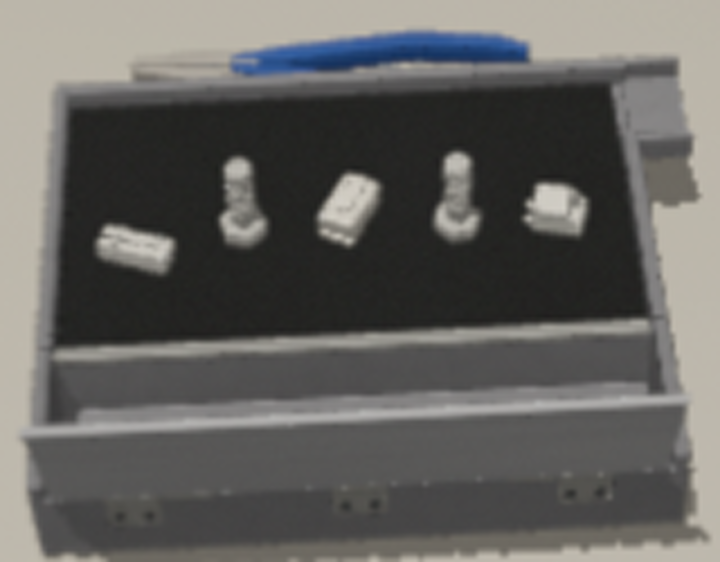

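```bash
cat > m.py <<'E'
import pickle,numpy as np,cv2
from h import *
from scipy.optimize import least_squares
d=pickle.load(open("cap0.pkl","rb")); T=d["top"]; S=d["side"]
tz=lambda X,Y:((X+.5)/3.5-.5+225,(Y+.5)/3.5-.5+120)
sz=lambda X,Y:((X+.5)/4.5-.5+190,(Y+.5)/4.5-.5+175)
obs=[(T,tz(204,566),(-.110,.100,.044)),(T,tz(594,487),(-.110,-.090,.044)),(T,tz(498,48),(.110,-.090,.044)),(T,tz(105,88),(.110,.100,.044)),
(T,tz(376,84),(.104,-.028,.036)),(T,tz(462,503),(-.104,-.028,.036)),(S,sz(57,88),(-.110,.100,.044)),(S,sz(54,356),(-.104,-.028,.036)),(S,sz(650,322),(.104,-.028,.036))]
def W(p,L): 
    c,s=np.cos(p[2]),np.sin(p[2]); return np.array([p[0]+c*L[0]-s*L[1],p[1]+s*L[0]+c*L[1],L[2]])
def res(p): return np.concatenate([proj(c,W(p,L))[0]-np.array(uv) for c,uv,L in obs])
r=least_squares(res,[.45,-.27,-.2],x_scale=[.01,.01,.01])
print(r.x,r.fun.reshape(-1,2).round(1))
p=r.x
def loc(P): 
    c,s=np.cos(p[2]),np.sin(p[2]); a,b=P[0]-p[0],P[1]-p[1]; return np.array([c*a+s*b,-s*a+c*b,P[2]])
if __name__=="__main__":
    for nm,c in (("top",T),("side",S)):
        m=cv2.inRange(c["pixels"],(110,)*3,(255,)*3)
        poly=np.array([proj(c,W(p,L))[0] for L in [(-.102,.098,.036),(.102,.096,.036),(.102,-.025,.036),(-.102,-.025,.036)]]).astype(np.int32)
        k=np.zeros_like(m); cv2.fillPoly(k,[poly],255); m&=k
        cs,_=cv2.findContours(m,cv2.RETR_EXTERNAL,cv2.CHAIN_APPROX_NONE)
        for q in cs:
            if cv2.contourArea(q)<15: continue
            pts=q[:,0].astype(float)
            L=np.array([loc(onplane(c,u,.040 if nm=="top" else .040)) for u in pts])*1000
            rr=cv2.minAreaRect(L[:,:2].astype(np.float32))
            print(nm,pts.mean(0).round(0),"local-deck ctr",(np.array(rr[0])-[0,34]).round(1),"size",np.round(rr[1],1),round(rr[2]),"x",L[:,0].min().round(1),L[:,0].max().round(1),"y",(L[:,1].min()-34).round(1),(L[:,1].max()-34).round(1))
    # cover edge
    for uv in [tz(567,16),tz(668,455)]:
        print([ (z,loc(onplane(T,uv,z)).round(3)) for z in (.07,.085,.1)])
E
python3 m.py
```

```text
[ 0.58345776 -0.22316221  0.20499134] [[-2.1 -0.8]
 [ 0.4  0. ]
 [ 0.5 -2.1]
 [ 2.5  6.2]
 [-0.  -1.5]
 [-0.  -0.8]
 [ 0.3 -1.7]
 [ 0.5 -0.8]
 [ 0.3  1.1]]
top [329. 252.] local-deck ctr [-78.3 -19.4] size [10.5 26.1] 71 x -91.8 -65.1 y -27.2 -11.5
top [318. 231.] local-deck ctr [-40.4  -9.1] size [13.2 15. ] 79 x -47.7 -32.8 y -16.4 -2.2
top [311. 208.] local-deck ctr [-0.7 -4.8] size [25.  14.3] 65 x -11.5 10.0 y -18.6 8.5
top [311. 185.] local-deck ctr [ 38.3 -12.6] size [13.4 17.4] 58 x 29.8 47.1 y -18.8 -3.7
top [305. 164.] local-deck ctr [73.2 -9. ] size [13.5 19.1] 79 x 62.9 83.4 y -17.4 -1.6
top [271. 207.] local-deck ctr [ 2.7 60.7] size [ 34.1 206.5] 81 x -101.7 102.5 y 28.4 64.4
side [220. 230.] local-deck ctr [-77.9 -17.8] size [15.5 27.9] 69 x -90.2 -64.0 y -28.1 -7.4
side [313. 221.] local-deck ctr [74.8 -7.7] size [22.2 19.7] 85 x 64.5 85.0 y -19.4 3.6
side [267. 221.] local-deck ctr [-0.7 -2.9] size [31.6 16. ] 66 x -10.4 9.9 y -19.0 12.3
side [243. 220.] local-deck ctr [-39.1   3.4] size [14.7 40.8] 1 x -46.3 -31.6 y -16.9 23.8
side [291. 219.] local-deck ctr [39.2  1.2] size [40.4 13.1] 87 x 31.9 45.2 y -19.0 21.4
[(0.07, array([ 0.109, -0.119,  0.07 ])), (0.085, array([ 0.105, -0.115,  0.085])), (0.1, array([ 0.101, -0.111,  0.1  ]))]
[(0.07, array([-0.102, -0.121,  0.07 ])), (0.085, array([-0.103, -0.117,  0.085])), (0.1, array([-0.103, -0.113,  0.1  ]))]
```

```bash
sed -i 's/(T,tz(105,88),(.110,.100,.044)),//' m.py; python3 m.py; python3 - <<'E'
import numpy as np
E
```

```text
[ 0.58215069 -0.22353163  0.21246604] [[-1.3  0.4]
 [ 1.   0.3]
 [ 0.1 -1.7]
 [-0.3 -0.7]
 [ 0.6 -0.2]
 [-0.9 -1.3]
 [-0.3 -0.4]
 [-0.5  0.8]]
top [329. 252.] local-deck ctr [-76.9 -18.7] size [10.5 26.1] 70 x -90.3 -63.6 y -26.6 -10.7
top [318. 231.] local-deck ctr [-38.8  -8.7] size [13.2 15. ] 79 x -46.2 -31.2 y -16.0 -1.8
top [311. 208.] local-deck ctr [ 0.9 -4.7] size [25.  14.3] 65 x -9.9 11.7 y -18.5 8.6
top [311. 185.] local-deck ctr [ 39.8 -12.8] size [13.4 17.4] 57 x 31.3 48.7 y -19.0 -3.9
top [305. 164.] local-deck ctr [74.7 -9.5] size [13.5 19.1] 79 x 64.4 85.0 y -17.9 -2.0
top [272. 217.] local-deck ctr [ 0.2 61.4] size [  5.1 203.5] 90 x -101.6 101.9 y 59.3 64.4
side [220. 230.] local-deck ctr [-76.4 -17.1] size [15.5 27.9] 68 x -88.7 -62.5 y -27.6 -6.7
side [313. 221.] local-deck ctr [76.4 -8.2] size [22.2 19.7] 84 x 66.0 86.6 y -19.9 3.2
side [267. 221.] local-deck ctr [ 0.9 -2.8] size [31.6 16. ] 65 x -8.9 11.6 y -19.0 12.4
side [243. 220.] local-deck ctr [-37.4   3.8] size [14.7 40.8] 0 x -44.7 -30.0 y -16.6 24.2
side [291. 219.] local-deck ctr [40.8  1. ] size [40.4 13.1] 87 x 33.4 46.9 y -19.2 21.2
[(0.07, array([ 0.11 , -0.119,  0.07 ])), (0.085, array([ 0.105, -0.116,  0.085])), (0.1, array([ 0.101, -0.112,  0.1  ]))]
[(0.07, array([-0.102, -0.12 ,  0.07 ])), (0.085, array([-0.102, -0.116,  0.085])), (0.1, array([-0.103, -0.112,  0.1  ]))]
```

```bash
cat > t.py <<'E'
import numpy as np
from scipy.spatial.transform import Rotation as R
P=(0.5822,-0.2235,0.2125)
def w(x,y,tipz):  # tray-frame mm, tip height mm -> TCP world
    c,s=np.cos(P[2]),np.sin(P[2]); x,y=x/1e3,y/1e3
    return [P[0]+c*x-s*y,P[1]+s*x+c*y,tipz/1e3+.011]
def q(th): return [np.cos(th/2),np.sin(th/2),0,0]
E
python3 - <<'E'
from rig import *
from t import *
for th in (P[2]+np.pi/2,P[2]-np.pi/2):
    for a in [(-77,69,150),(75.5,69,39),(-77,-36,39),(0,-150,60),(0,-45,40)]:
        j=manip.solve_ik(w(*a),q(th)); print(round(th,2),a,None if j is None else np.round(j,2))
E
```

```text
1.78 (-77, 69, 150) [-0.36  0.34  1.9  -0.    0.9  -0.57]
1.78 (75.5, 69, 39) [-0.23  0.67  1.64 -0.    0.83 -0.45]
1.78 (-77, -36, 39) [-0.51  0.59  1.81 -0.    0.74 -0.72]
1.78 (0, -150, 60) [-0.56  0.72  1.48 -0.    0.94 -0.77]
1.78 (0, -45, 40) [-0.44  0.66  1.66 -0.    0.82 -0.66]
-1.36 (-77, 69, 150) None
-1.36 (75.5, 69, 39) None
-1.36 (-77, -36, 39) [-0.51  0.59  1.81 -0.    0.74  2.42]
-1.36 (0, -150, 60) [-0.56  0.72  1.48 -0.    0.94  2.37]
-1.36 (0, -45, 40) [-0.44  0.66  1.66 -0.    0.82  2.49]
```

```bash
python3 - <<'E'
from rig import *
from t import *
import cv2
Q=q(P[2]+np.pi/2)
manip.move_gripper(0.0,40); print(read_opening(),read_time())
manip.move_to(w(-77,69,130),Q); print(read_time())
manip.move_linear(w(-77,69,39),rate=.12); print(read_time(),read_tool_pos(),w(-77,69,39),read_wrist_force())
for n in("side","top"):
    cv2.imwrite(f"pics/{n}1.png",vision.capture(n)["pixels"])
a=cv2.imread("pics/side1.png")[130:300,170:370]; cv2.imwrite("pics/side1z.png",cv2.resize(a,None,fx=3.5,fy=3.5,interpolation=cv2.INTER_CUBIC))
E
```

```text
1.3486060720257243e-05 0.9167
2.5833
3.4917 [ 0.49283737 -0.17259566  0.05046339] [np.float64(0.49237958509643837), np.float64(-0.17229166994958703), 0.05] [ 0.28855008 -0.07836467  0.14639731]
```

View pics/side1z.png

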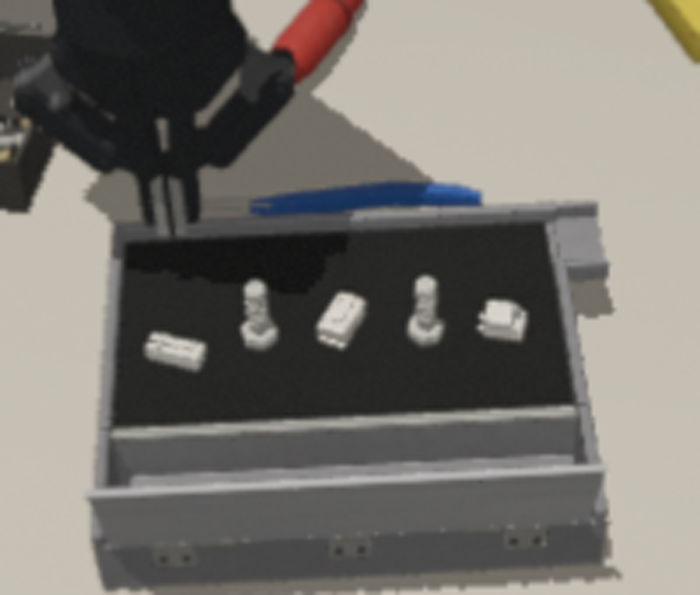

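The side view shows the closed fingers at about (170,230) in the crop, behind the housing at (175,350). The knuckles only spread above bolt height. I'll sweep the first housing now.

```bash
python3 - <<'E'
from rig import *
from t import *
import cv2
manip.move_linear(w(-77,-30,39),rate=.08); print(read_time(),read_tool_pos(),w(-77,-30,39),read_wrist_force())
for n in("side","top"):
    cv2.imwrite(f"pics/{n}2.png",vision.capture(n)["pixels"])
a=cv2.imread("pics/side2.png")[130:300,170:370]; cv2.imwrite("pics/side2z.png",cv2.resize(a,None,fx=3.5,fy=3.5,interpolation=cv2.INTER_CUBIC))
E
```

```text
4.9833 [ 0.51307857 -0.26858892  0.04994284] [np.float64(0.5132591130882), np.float64(-0.2690648341576527), 0.05] [ 0.86342672 -0.13076634 -0.66555768]
```

View pics/side2z.png

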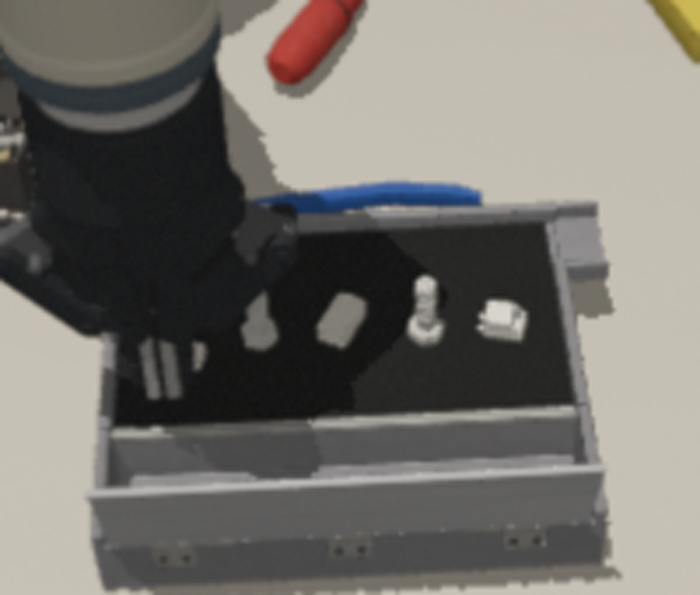

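```bash
python3 - <<'E'
import pickle,cv2
from h import *
from t import *
d=pickle.load(open("cap0.pkl","rb")); S=d["side"];T=d["top"]
for c,o,f,n in((S,(170,130),3.5,"side"),(T,(225,120),3.5,"top")):
    for L in [(-77,-30,39),(-77,69,39),(-77,-30,139),(-104,-28,36),(104,-28,36)]:
        X=w(*L); X[2]-=.011
        print(n,L,((proj(c,X)[0]-o)*f).round())
a=cv2.imread("pics/top2.png")[120:290,225:425]; cv2.imwrite("pics/top2z.png",cv2.resize(a,None,fx=3.5,fy=3.5,interpolation=cv2.INTER_CUBIC))
E
```

```text
side (-77, -30, 39) [169. 428.]
side (-77, 69, 39) [176. 269.]
side (-77, -30, 139) [143. 273.]
side (-104, -28, 36) [110. 432.]
side (104, -28, 36) [573. 409.]
top (-77, -30, 39) [456. 443.]
top (-77, 69, 39) [250. 484.]
top (-77, -30, 139) [486. 425.]
top (-104, -28, 36) [463. 501.]
top (104, -28, 36) [374.  80.]
```

View pics/top2z.png

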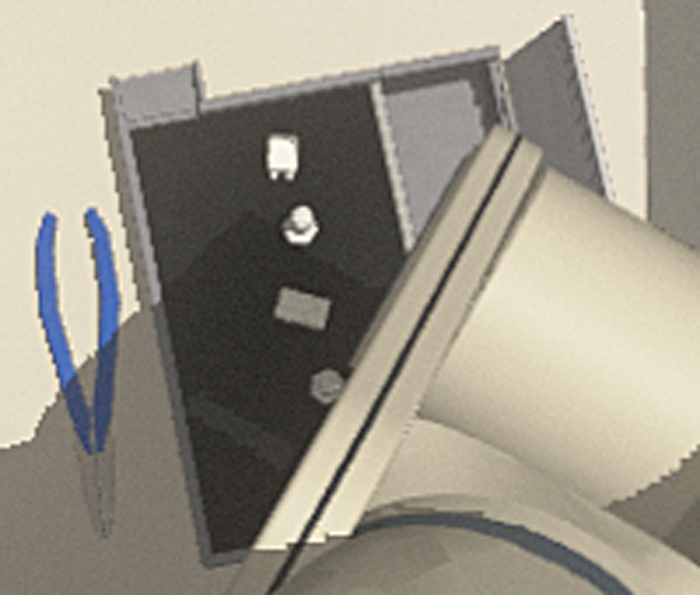

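```bash
python3 - <<'E'
import cv2,numpy as np
o=[]
for n,(x,y) in (("side1",(195,165)),("side2",(185,195))):
    a=cv2.imread(f"pics/{n}.png")[y:y+75,x:x+60].astype(float)
    a=255*(np.clip(a/130,0,1)**.5)
    o.append(cv2.resize(a.astype(np.uint8),None,fx=6.5,fy=6.5,interpolation=cv2.INTER_NEAREST))
cv2.imwrite("pics/enh.png",np.hstack(o))
E
```

```text
(no output)
```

View pics/enh.png

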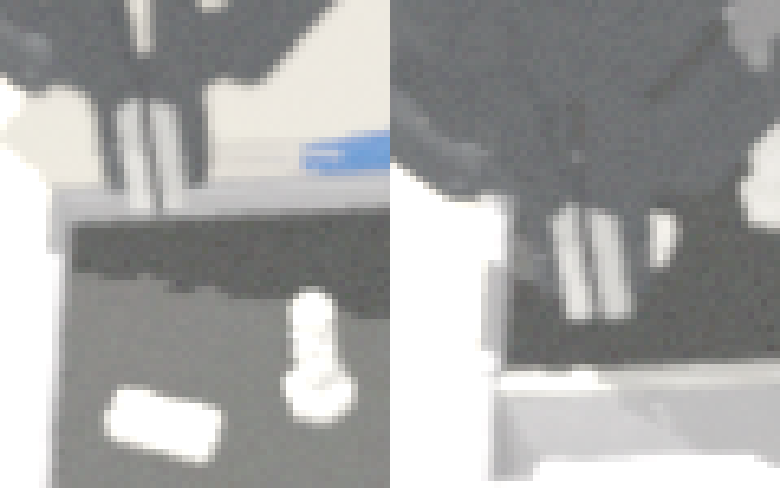

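The raised-contrast crop shows the visible tips ending about 9 raw px above where I predicted. The fingers passed over the housing, which sits unmoved behind them. The tip seems to be higher than I assumed, so I'll check with the wrist camera.

```bash
python3 - <<'E'
from rig import *
import cv2,numpy as np
from h import *
c=vision.capture("wrist"); a=c["pixels"].astype(float); a=(255*np.clip(a/200,0,1)**.6).astype(np.uint8); cv2.imwrite("pics/wrist2.png",a)
p=np.array(read_tool_pos()); Ro=R.from_quat(read_orientation())
for d in (0,.011): print(proj(c,p+Ro.apply([0,0,d])))
for d in (-.011,.011): print(proj(c,p+Ro.apply([d,0,0.011])))
E
```

```text
[[280.2964541  253.62996484]]
[[280.26205215 246.36283843]]
[[280.24621508 262.78824909]]
[[280.27839671 229.38091534]]
```

View pics/wrist2.png

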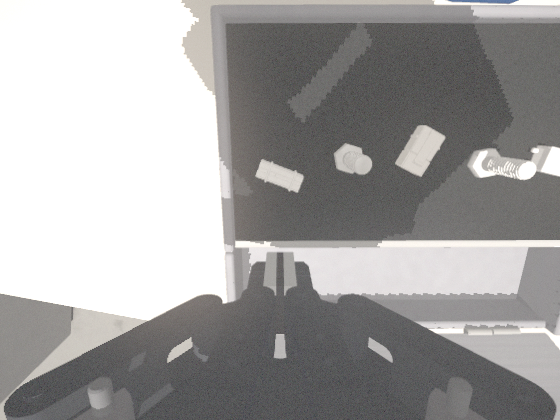

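```bash
python3 - <<'E'
from rig import *
from t import *
manip.move_linear(w(-77,-30,60),rate=.15)
manip.move_linear(w(-77,66,60),rate=.2)
manip.move_linear(w(-77,66,36),rate=.1)
f0=np.array(read_wrist_force()); print(read_time(),f0)
for z in np.arange(34,4,-1.5):
    manip.move_linear(w(-77,66,z),rate=.05)
    f=np.array(read_wrist_force()); t=read_tool_pos()[2]
    print(z,round(t,4),f.round(1),round(read_time(),2))
    if f[2]-f0[2]>4: break
E
```

```text
6.45 [-0.65807084  0.12523369  0.13528054]
34.0 0.0453 [-0.9  0.  -0.6] 6.7
32.5 0.0436 [ 0.7  0.5 -0.3] 6.95
31.0 0.0419 [-0.1  0.1 -0.5] 7.2
29.5 0.0404 [ 0.2  0.1 -0.2] 7.45
28.0 0.0389 [-0.   0.2  0.8] 7.7
26.5 0.0374 [0.5 0.  0.5] 7.95
25.0 0.0359 [ 0.6 -0.5 -0.5] 8.2
23.5 0.0344 [ 0.7 -0.1 -0.6] 8.45
22.0 0.0329 [ 0.1 -0.  -0.2] 8.7
20.5 0.0314 [-0.5  0.9 -0.6] 8.95
19.0 0.0299 [ 0.6 -0.3 -0.4] 9.2
17.5 0.0284 [-0.2  0.4  0.2] 9.45
16.0 0.0269 [-0.5  0.1 -0.7] 9.7
14.5 0.0254 [-0.2 -0.4  0.4] 9.95
13.0 0.0239 [-0.2  0.3  0.5] 10.2
11.5 0.0224 [ 1.  -0.2 -0.1] 10.45
10.0 0.0209 [-0.2 -0.6  0.3] 10.7
8.5 0.0194 [-0.2  0.1 -0.2] 10.95
7.0 0.0179 [ 0.3 -0.2 -0.2] 11.2
5.5 0.0176 [-3.3  0.3 13.7] 11.45
```

Contact with the deck came at TCP z ≈ 0.0178, so the tips actually end about 18 mm behind the reported TCP. The camera view agrees with this, and x and y look right. I'll correct the offset and sweep.

```bash
sed -i 's#tipz/1e3+.011#tipz/1e3-.0182#' t.py; python3 - <<'E'
from rig import *
from t import *
import cv2
manip.move_linear(w(-77,66,38.5),rate=.1); print(read_wrist_force())
manip.move_linear(w(-77,20,38.5),rate=.12)
manip.move_linear(w(-77,-34,38.5),rate=.07); print(read_time(),read_wrist_force())
for n in("side","wrist"):
    cv2.imwrite(f"pics/{n}3.png",vision.capture(n)["pixels"])
a=cv2.imread("pics/side3.png")[130:300,170:370]; cv2.imwrite("pics/side3z.png",cv2.resize(a,None,fx=3.5,fy=3.5,interpolation=cv2.INTER_CUBIC))
E
```

```text
[ 0.05330988  0.16331402 -0.4961595 ]
13.1583 [-0.21580125  0.56841317 -0.41168699]
```

View pics/side3z.png

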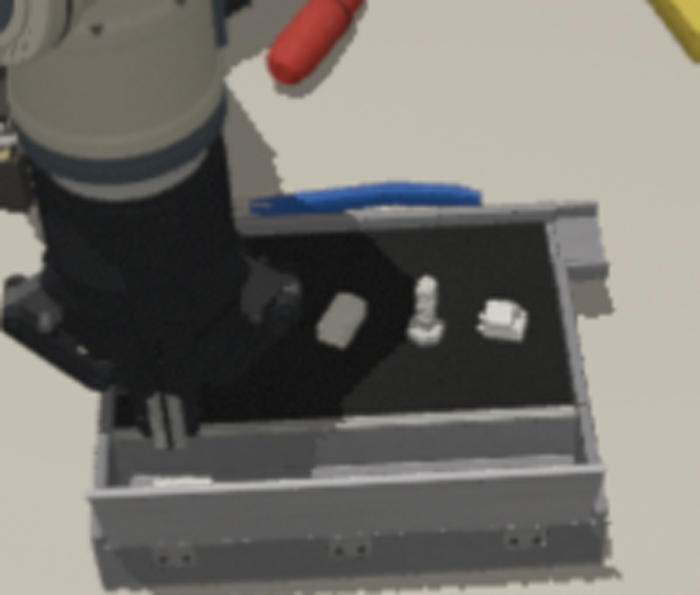

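View pics/wrist3.png

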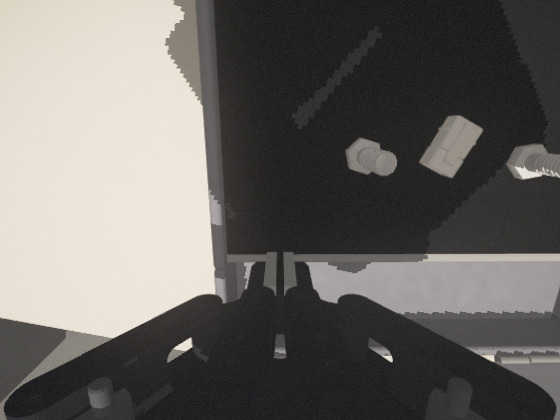

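The side view shows housing 1 lying in the trough at about (175,482) in the crop. The wrist view shows both bolts still standing. The other two housings are next.

```bash
python3 - <<'E'
from rig import *
from t import *
import cv2
manip.move_linear(w(-77,-34,90),rate=.25)
manip.move_linear(w(1,68,90),rate=.25)
manip.move_linear(w(1,68,38.5),rate=.15)
manip.move_linear(w(1,50,38.5),rate=.12)
manip.move_linear(w(1,-36,38.5),rate=.07); print(read_time(),read_wrist_force())
for n in("side","wrist"):
    cv2.imwrite(f"pics/{n}4.png",vision.capture(n)["pixels"])
a=cv2.imread("pics/side4.png")[130:300,170:370]; cv2.imwrite("pics/side4z.png",cv2.resize(a,None,fx=3.5,fy=3.5,interpolation=cv2.INTER_CUBIC))
E
```

```text
16.45 [0.3920909  0.10697013 0.29381999]
```

View pics/side4z.png

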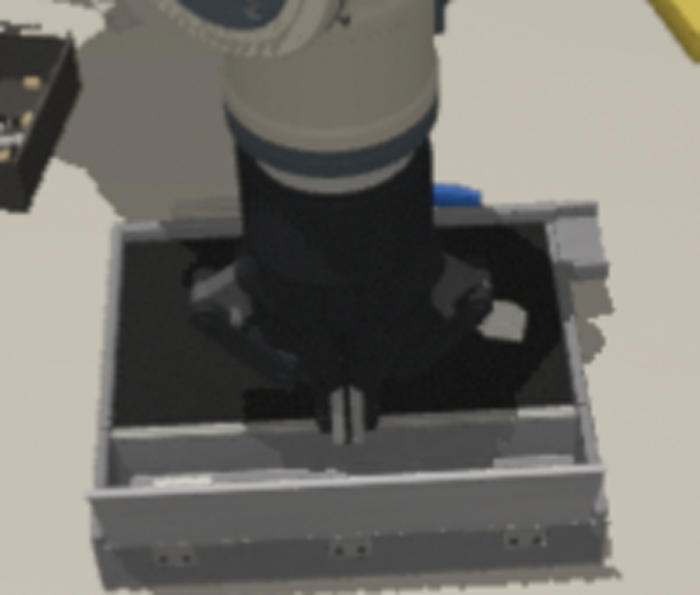

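View pics/wrist4.png

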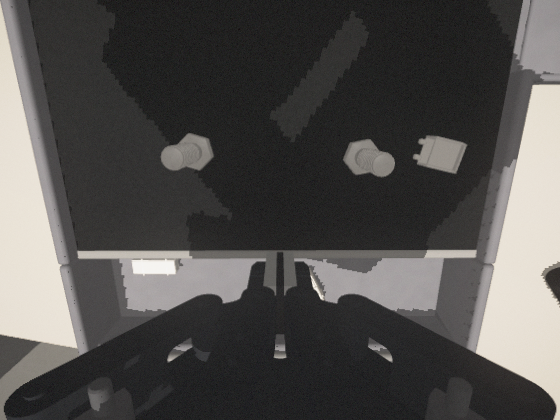

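In the wrist view, housing 1 is in the trough at (155,267). A sliver of housing 2 shows at (316,285), the bolts stand at (187,152) and (370,158), and housing 3 is still on the deck at (442,154).

```bash
python3 - <<'E'
from rig import *
from t import *
import cv2
manip.move_linear(w(1,-36,90),rate=.25)
manip.move_linear(w(76,66,90),rate=.25)
manip.move_linear(w(76,66,38.5),rate=.15)
manip.move_linear(w(76,45,38.5),rate=.12)
manip.move_linear(w(76,-34,38.5),rate=.07); print(read_time(),read_wrist_force())
cv2.imwrite("pics/wrist5.png",vision.capture("wrist")["pixels"])
manip.move_linear(w(76,-34,120),rate=.25)
manip.move_linear(w(0,-130,140),rate=.25); print(read_time())
for n in("side","top","wrist"):
    cv2.imwrite(f"pics/{n}6.png",vision.capture(n)["pixels"])
a=cv2.imread("pics/side6.png")[130:300,170:370]; b=cv2.imread("pics/wrist6.png")
cv2.imwrite("pics/side6z.png",cv2.resize(a,None,fx=3.5,fy=3.5,interpolation=cv2.INTER_CUBIC))
E
```

```text
19.6583 [-0.3152809  -0.41333479 -0.19142808]
20.8333
```

View pics/side6z.png

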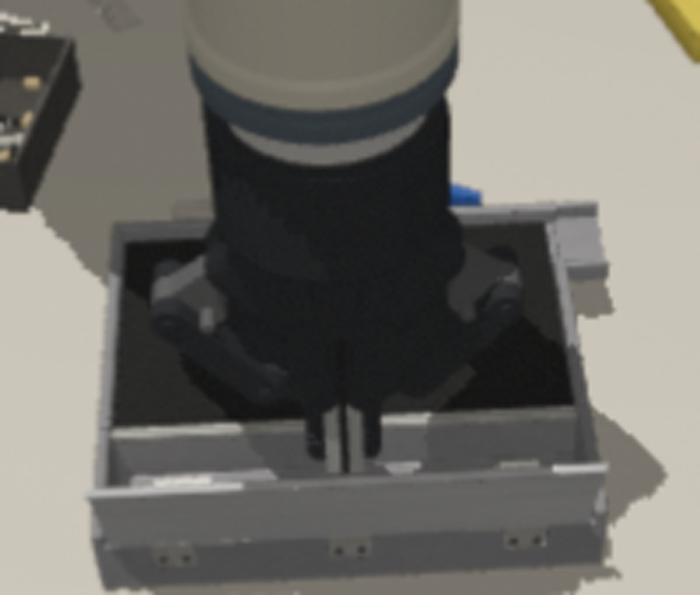

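View pics/wrist6.png

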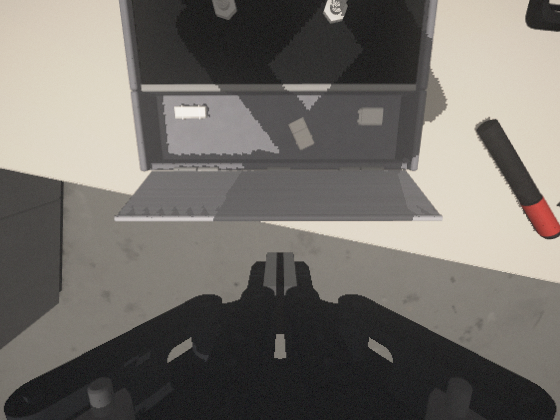

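View pics/top6.png

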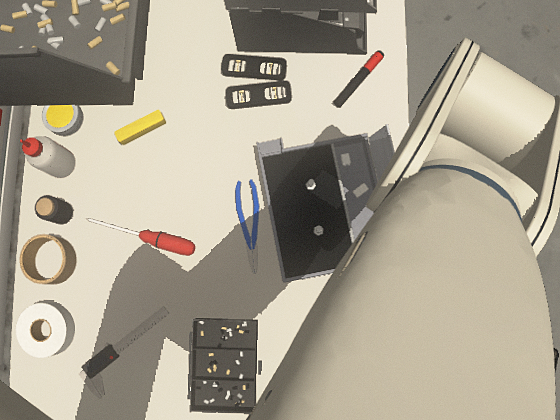

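Wrist view: the three housings lie in the trough at (190,112), (301,134) and (370,117). The bolts stand on the deck, and the cover is open with its edge at row 218. In the top view both bolts stand at (311,184) and (319,230). Now I'll close the cover.

```bash
python3 - <<'E'
from rig import *
from t import *
import cv2
manip.move_linear(w(0,-155,140),rate=.2)
manip.move_linear(w(0,-155,86.5),rate=.2)
manip.move_linear(w(0,-103,86.5),rate=.1); print(read_time(),read_wrist_force())
for a in range(80,-1,-10):
    r=np.radians(a)
    manip.move_linear(w(0,-101+48*np.cos(r)-2*np.sin(r),38.5+48*np.sin(r)+2*np.cos(r)),rate=.08 if a else .04)
    print(a,round(read_time(),2),np.round(read_wrist_force(),1))
cv2.imwrite("pics/side7.png",vision.capture("side")["pixels"])
a=cv2.imread("pics/side7.png")[130:300,170:370]
cv2.imwrite("pics/side7z.png",cv2.resize(a,None,fx=3.5,fy=3.5,interpolation=cv2.INTER_CUBIC))
E
```

```text
22.3417 [ 0.35183644 -0.13776373  0.24820371]
80 22.6 [ 0.1 -0.4  0.7]
70 22.86 [ 0.1 -0.2 -0.5]
60 23.12 [-1.1  0.1  0.5]
50 23.38 [0.6 0.1 0. ]
40 23.63 [-0.3  0.2  0.5]
30 23.89 [ 0.3 -0.5  0.3]
20 24.15 [ 0.1  0.3 -0.2]
10 24.41 [ 0.8 -0.2  0.3]
0 24.77 [0.7 0.3 0.7]
```

View pics/side7z.png

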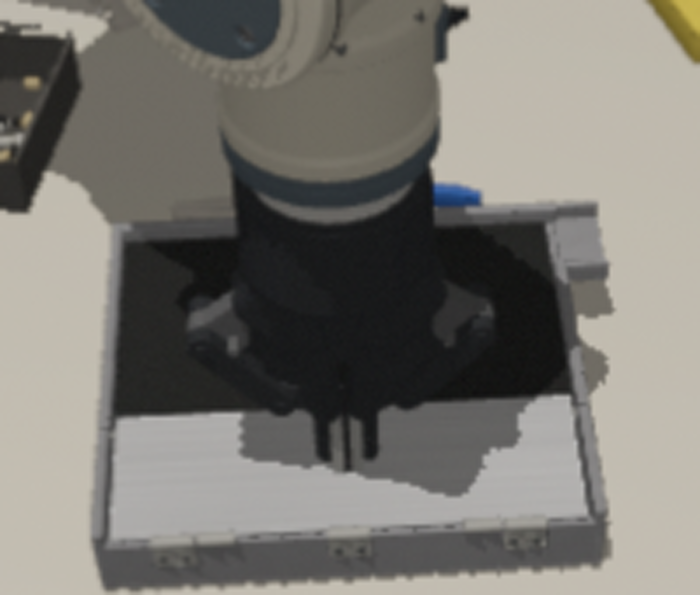

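The cover now lies level over the trough. I'll press until I feel the stop, then withdraw and check.

```bash
python3 - <<'E'
from rig import *
from t import *
import cv2
manip.move_linear(w(0,-53,42),rate=.1)
manip.move_linear(w(0,-42,42),rate=.1)
for z in np.arange(41,36.9,-.5):
    manip.move_linear(w(0,-42,z),rate=.03); f=read_wrist_force()[2]
    print(z,round(f,1),round(read_tool_pos()[2]+.0182,4))
    if f>6: break
manip.hold(.3)
manip.move_linear(w(0,-42,140),rate=.2)
manip.move_to([.30,-.50,.25],read_orientation()); print(read_time())
manip.hold(.3)
for n in("side","top"):
    cv2.imwrite(f"pics/{n}8.png",vision.capture(n)["pixels"])
a=cv2.imread("pics/side8.png")[130:300,170:370]
cv2.imwrite("pics/side8z.png",cv2.resize(a,None,fx=3.5,fy=3.5,interpolation=cv2.INTER_CUBIC))
t=cv2.imread("pics/top8.png")[120:290,225:425]; cv2.imwrite("pics/top8z.png",cv2.resize(t,None,fx=3.5,fy=3.5,interpolation=cv2.INTER_CUBIC))
E
```

```text
41.0 -0.0 0.041
40.5 -0.2 0.0404
40.0 4.2 0.0404
39.5 8.3 0.0403
28.7417
```

View pics/side8z.png

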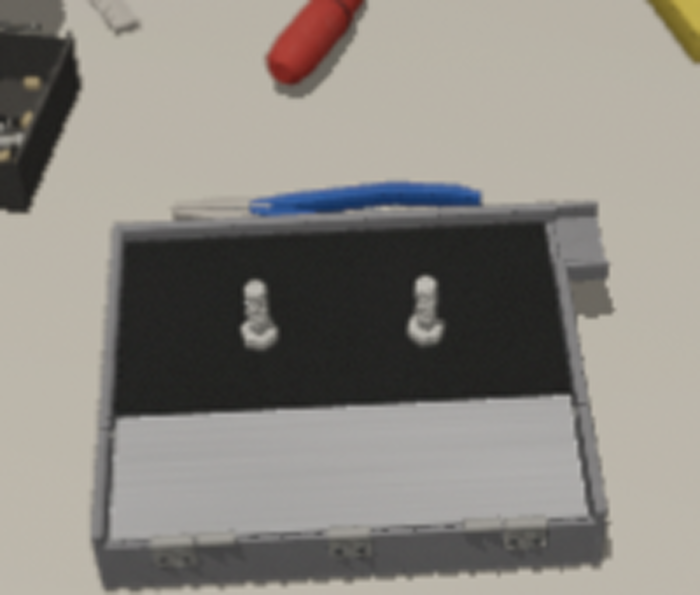

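View pics/top8z.png

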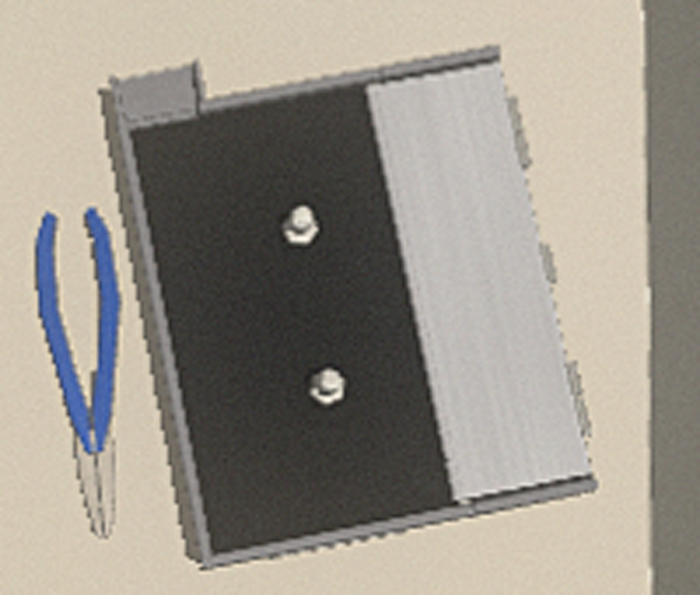

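Both views show the cover shut flush. The bolts are at the same pixels as at the start, (300,226) and (327,386) in the top crop, and the cutters haven't moved. The press met firm resistance at 40.4 mm, which is the shut height. I'll hand the job in.

```bash
python3 -c "
from rig import *
ticket.sign_off(); print(read_time())"
```

```text
the job is handed in; nothing more can be done
the job is handed in; nothing more can be done
```

I swept all three housings over the deck edge into the trough with closed fingers, pushed the cover fully shut, and handed the job in at about 29 s of the 51 s limit.

- **What disagreed:** the first sweep passed over its housing without touching it. A touch on the deck showed the closed fingertips end about 18 mm behind the reported tool point, not 11 mm ahead as stated. I corrected for this, and each housing then went in with one sweep.
- **Housings:** before closing, the wrist view showed all three lying in the trough. They can't be seen under the shut cover.
- **Cover:** it reads as shut. Pressing near its edge met firm resistance at 40.4 mm, against the 40.5 mm given for shut, and it stayed level after I withdrew.
- **Bolts and cutters:** both bolts stand at the same pixels as at the start, and the side cutters look unmoved.
- **Robot:** the arm stood clear of everything when I handed in. Handing in gives no verdict.

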